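# Cool the compound jar: set the coolant valve two turns open

## Robot

A 6-joint arm with a two-finger parallel gripper is mounted at the origin on the work surface. World frame = base frame: x ahead of the robot, y to its left, z up, the work surface at z = 0. Lengths are in mm, angles in rad, forces in N, time in s.
With the tool pointing down it reaches from about 300 to 775 mm from the base axis. Payload 14.6 kg.
Tool frame: the origin (TCP) lies between the finger pads, 19 mm behind the fingertips; this is the grasp point; x points along the fingers, y is the direction in which the jaws open and shut, and the axes are right-handed (so a half turn about x gives the same grasp; the last joint's range is limited). The gripper opens to 94 mm and grips with 3 to 60 N. Pads are 16 mm wide; open, the fingers measure 119 mm over their backs; the gripper's body (75 mm by 177 mm) begins 78 mm behind the grasp point.
Start: joints at [-1.324, 0.3, 1.521, -0, 1.321, -0.067], TCP at [169.764, -523.134, 224.246] pointing down, gripper open.
Joint ranges: [-3.03, 3.03], [-0.79, 2.21], [0.23, 2.52], [-1.04, 4.18], [0, 3.07], [-2.55, 2.55]. Speed limits (rad/s): [2.22, 2.22, 2.57, 3.14, 3.14, 3.14].

## Interface

Orientations are given as [roll, pitch, yaw] about the fixed x, y, z axes, in that order (R = Rz(yaw) Ry(pitch) Rx(roll)).
In Python, from cell import manip gives the robot as it stands.
- The arm moves only by the shell command python3 -m handwheel 'ROWS' [OPENING] [FORCE]. ROWS is JSON, a list of rows, each a list of 2 entries, a list of its own where there are three numbers: the shift along the tool's x, y, z in mm, then the turn about the tool's x in rad. In form: [[[x, y, z], spin], ...]. A call has exactly 10 rows; each row shifts and turns the commanded pose from where the row before left it, along the tool's axes as they then stand; what a row does not reach is not made up. A row lasts 1/8 s, in which the tool goes at most 62.5 mm and 10.7 degrees, less where a joint would pass 70% of its speed; a pose out of reach is approached as far as the arm can. A call with a gripper value outside its range is refused whole. OPENING is the closure in counts, from 0 (fully open) to 255 (shut), set as the call begins (- or left out, the last holds). The fingers move at their own pace and stop on an object; FORCE is the grip in N (left out, the last holds). Time passes only in rows, so rows that do not move let the fingers close, or fill a call up. It gives the time, the measured TCP pose, the force and the opening at its end, in the units of the state.
- manip.read_state(): the state, without advancing time (a new reading comes with each control period).
- manip.camera(name): name is "side" or "top" or "wrist"; returns a dict with "pixels" (400x640x3 uint8, red, green, blue), "z_map" (400x640 float32, mm along the optical axis (not along the pixel's ray), 0 where there is no reading), "mtx" (3x3 intrinsics, pixels), "k1" (the pictures are not rectified: a ray, as slopes to the right and down, at radius r is drawn at 1 + k1 r^2 times it, then the intrinsics apply), "xyz" and "orientation" of the camera in the world. Camera axes: x right, y up, looking along -z (the intrinsics and any distortion apply to the point x, -y, -z); pixel columns grow to the right and rows downward; lengths in mm; the calibration is good to about 2 mm. A picture is of the moment at which its call begins.
- manip.sign_off(): hands the job in, once; it reports no verdict.
Trained networks look in the newest picture that a camera, given by its name, has taken for a name from the list of things; names that differ only in an ending like _2 or _b are one class to them, and where a whole thing is asked for, a point or a joint stands for the part that bears it (a point fixed in the world has none). Each returns a list of dicts, best first, with "confidence" (0 to 1); they miss things now and then, are a little off and sometimes report something else, mostly with a low value. They report only what shows in the picture. A call takes as long as a camera call. They do not tell look-alikes from the thing itself.
- manip.cut_out(target, camera): "region" (400x640 bool, what is visible of it) and "centre" ([column, row] in pixels, amid what is visible of it).
The state is a dict: "clock": time; "joints": joint angles; "qd": joint speeds; "effort": joint torques, N m; "eef_pos": TCP position; "eef_rot": TCP orientation; "wrist_force": force on the tool from outside, world axes, zero at the start; "moment": the same for the moment, N m; "finger_gap": finger opening in mm.
Only numpy, scipy, OpenCV 4.12 (cv2) and the standard library are available. Lean on these libraries where they do the work, as an engineer would, in place of code of your own. Each camera call takes 0.05 s, during which the arm holds its last target. There are 200 camera calls.

## Task

First stand the orange-lidded jar of potting compound upright in the middle of the aluminium chill plate: set it down, do not drop or tip it, and let go. Then set the plate's coolant flow with the red valve wheel: close it (clockwise from above) to its stop, then back it off exactly two full turns, and finish still gripping the wheel's black handle, ready to shut it again. Leave the multimeter, solder reel, solvent bottle and screwdriver where they are.

Things in the scene. Friction and masses are not known exactly. Their poses are not given: they have to be found in the camera images.
- jar: round white jar with a paper label and an orange screw lid, loose, full: 0.28 to 0.46 kg; 56 mm in diameter with a straight side up to 45 mm height, then shoulders; lid 50 mm in diameter, from 59 to 75 mm; stands on the bench; origin at the centre of its underside, z up along its axis
- chill_plate: square aluminium cooling plate, fixed to the bench, 110 x 110 mm on a black pad 116 x 116 mm; its flat top is 36 mm above the bench; origin on the bench under its centre, z up; two thin copper pipes leave its own +x side and reach 102 mm from its centre, all below 30 mm height. A thin dark circle of 68 mm diameter marks the middle of the top
- chill_top (a point): the centre of the chill plate's top face, 36 mm above the bench; its axes are those of the plate
- valve: brass globe valve on a steel foot, fixed to the bench, stem upright; origin on the bench on the stem's axis, z up; copper pipes leave to its own +x and -x and reach 91 mm from the stem, below 52 mm height. It carries the red wheel and may stand at any yaw
- wheel (a joint): turn of the valve wheel, rad: 0 = shut on its hard stop; grows counter-clockwise from above (opening), so two turns open is 12.566; far stop 28.3. Starts 3.5 to 7.5 (0.55 to 1.2 turns) open. Steady friction 0.15 N m (4 N at the handle); it stays where left and neither rises nor sinks. At 0 the handle lies towards the valve's own +x, at q it lies q further counter-clockwise
- wheel_hub (a point): on the stem's axis at the top of the hub of the red wheel, 111 mm above the bench; wheel rim 95 mm over its outside, rim tube 11 mm thick, rim top 110 mm above the bench, three spokes; a hub nut rises to 116 mm
- handle: black upright revolving handle on the wheel's rim: a cylinder 18 mm in diameter, 50 mm tall, 113 to 163 mm above the bench, axis vertical, 42 mm from the stem's axis. It spins freely on its own pin, so a gripper holding it need not turn while winding the wheel round. Origin on its axis, 112 mm above the bench; its own yaw means nothing
- handle_mid (a point): on the axis of the handle, 138 mm above the bench, the middle of its length
- multimeter: dark green hand multimeter lying on its back, 180 x 86 mm and 42 mm tall, loose, to be left alone; origin at the centre of its underside
- solder_reel: metal reel of solder standing on its flange, 62 mm in diameter, 44 mm tall, loose, to be left alone; origin at the centre of its underside
- solvent_bottle: clear bottle with a red cap, 52 mm in diameter, 130 mm tall, loose, to be left alone; origin at the centre of its underside
- screwdriver: screwdriver 160 mm long lying on the bench, loose, to be left alone; origin on the bench under its middle
Things that resemble listed ones, but are neither listed nor needed, are in the scene too. What is shaped like the chill_plate but purple is not meant.

How it is judged:
By the outcome, as a careful person would: the job done as asked, in the order asked, and still so for the second after the job is handed in, while the arm keeps its last pose, push and grip.
It also fails if it takes over 72 s, if anything falls off the work surface, if the arm or the gripper's body presses on something with over 40 N, if the wrist force passes 120 N, or if a joint passes its speed limit or range.

## Working session

There is one attempt and no reset: what is moved stays moved. The work goes in short steps, Python scripts to look and compute and a shell command to move; the robot and the scene stay as the last step left them, time stands still between calls to the robot, and variables do not carry over. Pictures are saved under pics/ and viewed, about 8 in all and at most 12, crops included, and the job is handed in when it is done.

```bash
mkdir -p pics; ls
cat > h.py <<'E'
import numpy as np, cv2
from cell import manip
from scipy.spatial.transform import Rotation as R
def Rc(o): 
    return R.from_euler('xyz',o).as_matrix()
def pts(c,region=None):
    z=c['z_map']; v,u=np.nonzero((z>0)&(region if region is not None else True))
    p=cv2.undistortPoints(np.c_[u,v].astype(np.float64)[:,None],np.array(c['mtx'],float),np.array([c['k1'],0,0,0],float))[:,0]
    d=z[v,u]
    P=np.c_[p[:,0]*d,-p[:,1]*d,-d]
    return P@Rc(c['orientation']).T+np.array(c['xyz']), np.c_[u,v]
def save(c,name,box=None,s=1):
    im=c['pixels'][...,::-1]
    if box: im=im[box[1]:box[3],box[0]:box[2]]
    cv2.imwrite('pics/'+name,cv2.resize(im,None,fx=s,fy=s,interpolation=cv2.INTER_CUBIC))
E
python3 - <<'E'
from h import *
s=manip.read_state(); print(s)
ims=[]
for n in ['top','side']:
    c=manip.camera(n); print(n,c['xyz'],c['orientation'],c['k1'],np.array(c['mtx']).tolist())
    save(c,n+'0.png',s=1.25)
    for t in ['jar','chill_plate','valve','wheel','handle','multimeter','solder_reel','solvent_bottle','screwdriver']:
        for d in manip.cut_out(t,n):
            if d['confidence']<.2: continue
            P,_=pts(c,d['region'])
            if len(P): print(n,t,round(d['confidence'],2),np.round(d['centre']),d['region'].sum(),'med',np.median(P,0).round(),'lo',np.percentile(P,3,0).round(),'hi',np.percentile(P,97,0).round())
print(manip.read_state()['clock'])
E
```

```text
pics
{'clock': 0.0, 'joints': array([-1.32362241e+00,  3.00485940e-01,  1.52157602e+00,  9.98629823e-06,
        1.32072169e+00, -6.65895093e-02]), 'qd': array([ 0.00040597,  0.0005758 , -0.00110794,  0.00049701,  0.00118041,
        0.00108465]), 'effort': array([ 2.63013448e-03, -5.31798470e+01, -3.52729261e+01,  7.09083793e-02,
        2.43888900e-02, -9.54641678e-05]), 'eef_pos': array([ 169.69730801, -522.90895872,  223.68032409]), 'eef_rot': array([-1.64550718,  1.56960529,  1.80984642]), 'wrist_force': array([-0.49649859,  0.30265239,  0.11643932]), 'moment': array([-0.0285844 ,  0.0035625 , -0.04949255]), 'finger_gap': 93.47215313084214}
top [ 354.36026032  -57.5721751  1039.08893784] [ 0.19410729  0.01203225 -1.5535559 ] -0.07699800332936567 [[374.61822704468705, 0.0, 319.6330443236832], [0.0, 374.61822704468705, 195.9304026672666], [0.0, 0.0, 1.0]]
top jar 0.62 [295. 196.] 377 med [543.  22.  74.] lo [523.  -2.  23.] hi [569.  46.  78.]
top chill_plate 0.94 [459. 289.] 2225 med [ 317. -414.   36.] lo [ 258. -471.    4.] hi [ 396. -364.   40.]
top chill_plate 0.83 [382. 233.
[... 1761 characters left out ...]
heel 0.32 [360. 209.] 963 med [ 448. -192.   36.] lo [ 383. -267.    4.] hi [ 531. -152.   41.]
side handle 0.45 [306. 258.] 128 med [493. 233. 147.] lo [486. 224. 120.] hi [502. 236. 165.]
side multimeter 0.93 [234. 268.] 1743 med [717. 211.  38.] lo [642. 156.   9.] hi [811. 252.  44.]
side solder_reel 0.61 [260. 224.] 351 med [726.  35.  44.] lo [706.  -3.   4.] hi [756.  53.  48.]
side solder_reel 0.31 [313. 238.] 469 med [544.  42.  52.] lo [522.   5.   7.] hi [570.  51.  79.]
side solvent_bottle 0.72 [283. 180.] 375 med [ 738. -197.   68.] lo [ 720. -215.   11.] hi [ 762. -188.  131.]
side screwdriver 0.66 [362. 253.] 274 med [394.  29.  21.] lo [311. -11.   3.] hi [437.  36.  29.]
1.0
```

View top.

View pics/top0.png

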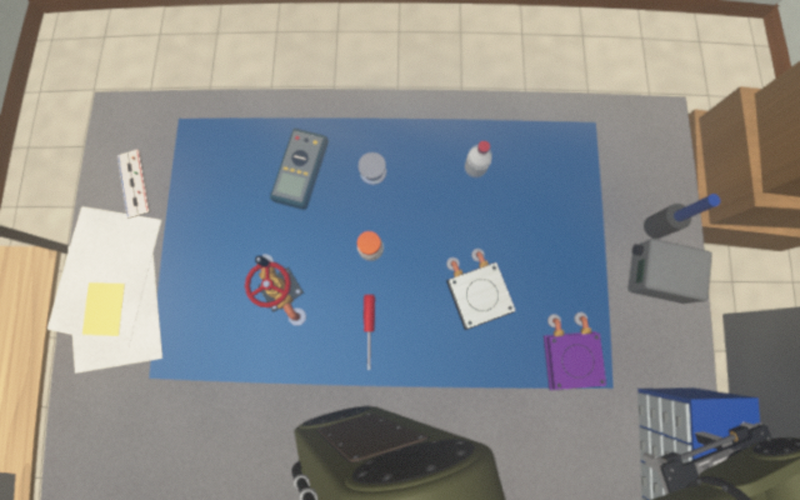

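View pics/side0.png

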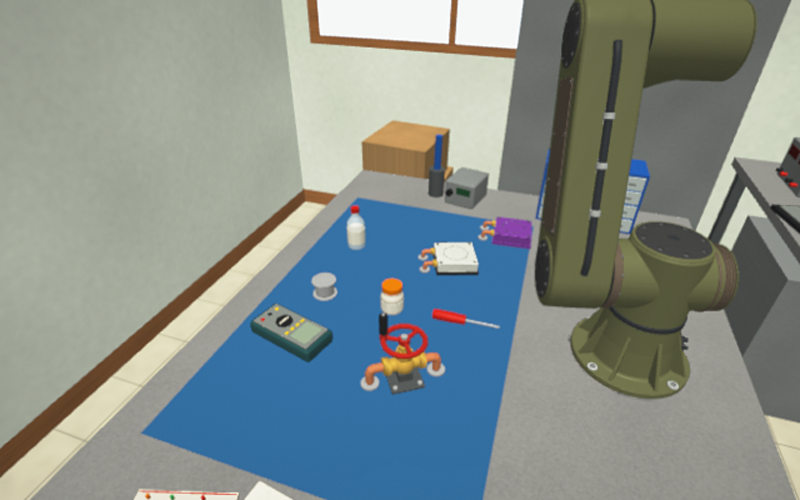

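Top view (800 px scale): the jar with orange lid is at (370,245), the white/aluminium plate at (481,295), a purple look-alike at (575,360), the valve with red wheel at (270,285) with its black handle at (263,261), and the screwdriver at (369,330). The plate candidates are (481,295) and (575,360). The purple one is excluded, so I'm using the aluminium one. I'll fit positions and make a confirming crop.

```bash
cat >> h.py <<'E'
def circ(P):
    A=np.c_[2*P[:,:2],np.ones(len(P))]; x=np.linalg.lstsq(A,(P[:,:2]**2).sum(1),rcond=None)[0]
    return x[:2],np.sqrt(x[2]+x[:2]@x[:2])
def near(P,xy,r,z0,z1):
    return P[(np.hypot(*(P[:,:2]-xy).T)<r)&(P[:,2]>z0)&(P[:,2]<z1)]
def enc(P): 
    (c,r)=cv2.minEnclosingCircle(P[:,:2].astype(np.float32)); return np.round(c,1),round(r,1),len(P),np.median(P[:,2]).round(1)
E
python3 - <<'E'
from h import *
s=manip.read_state(); print(Rc(s['eef_rot']).round(4))
for n in ['top','side']:
    c=manip.camera(n); P,uv=pts(c)
    print(n,'bench z',np.median(near(P,[600,-60],60,-20,20)[:,2]))
    print(' lid',enc(near(P,[545,24],45,70,85)))
    q=near(P,[455,-215],95,31,42); r=cv2.minAreaRect(q[:,:2].astype(np.float32)); print(' plate',r,len(q), q[:,2].mean())
    w=near(P,[455,223],60,104,116); print(' rim',enc(w))
    print(' handle top',enc(near(P,[493,227],25,155,170)),'side',enc(near(P,[493,227],25,125,165)))
    # pipes
    p=near(P,[455,223],110,15,60); d=p[:,:2]-[455,223]; far=p[np.hypot(*d.T)>60]; print(' pipes',len(far), far[:,:2].mean(0), np.percentile(far,[5,95],axis=0).round().tolist())
    if n=='top':
        a=c['pixels'][170:290,330:500,::-1]; b=c['pixels'][170:290,180:350,::-1]
        cv2.imwrite('pics/crop1.png',cv2.resize(np.vstack([a,b]),None,fx=2.5,fy=2.5,interpolation=cv2.INTER_CUBIC))
E
```

```text
[[-0.      0.3087 -0.9512]
 [ 0.     -0.9512 -0.3087]
 [-1.     -0.      0.    ]]
top bench z 0.9993917148842684
 lid (array([549.8,  23.8]), 24.6, 270, np.float64(75.3))
 plate ((458.48858642578125, -215.16929626464844), (136.6468505859375, 111.09486389160156), 20.329601287841797) 1747 36.206148019835695
 rim (array([453.7, 222.8]), 48.1, 592, np.float64(108.9))
 handle top (array([495.9, 226.4]), 8.6, 43, np.float64(161.4)) side (array([495.8, 226. ]), 8.9, 70, np.float64(157.7))
 pipes 70 [396.51711058 181.48068211] [[387.0, 173.0, 23.0], [407.0, 191.0, 51.0]]
side bench z 2.80219802832039
 lid (array([548. ,  24.6]), 27.0, 160, np.float64(76.8))
 plate ((456.38153076171875, -212.3431854248047), (135.76841735839844, 113.38909149169922), 20.76344871520996) 612 37.78433358126871
 rim (array([453.1, 223.8]), 48.0, 521, np.float64(110.0))
 handle top (array([495. , 227.3]), 9.4, 42, np.float64(161.6)) side (array([494.7, 228.6]), 10.0, 108, np.float64(147.4))
 pipes 178 [455.47306649 230.9165018 ] [[387.0, 184.0, 17.0], [517.0, 272.0, 53.0]]
```

View pics/crop1.png

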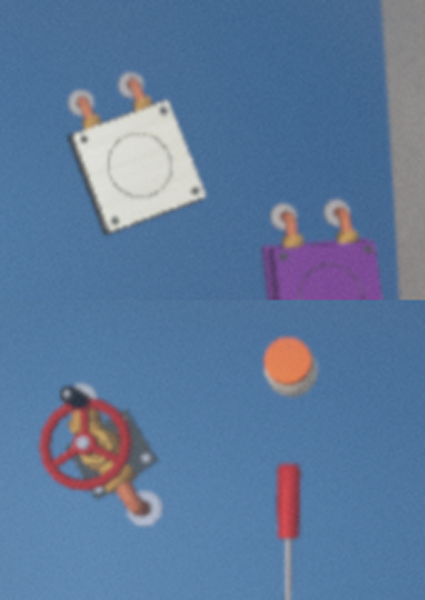

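The silver plate with the dark circle is confirmed, at about (446,-219). The purple one is the look-alike. There is only one orange-lidded jar, at (549,24). Moving to it now.

```bash
python3 -m handwheel '[[[0,-30,-40],0],[[0,-30,-40],0],[[0,-30,-40],0],[[0,-30,-40],0],[[0,-30,-40],0],[[0,-30,-40],0],[[0,-30,-40],0],[[0,-30,-40],0],[[0,-30,-40],0],[[0,-30,-40],0]]' 0 30
python3 -m handwheel '[[[0,-26,-33],0],[[0,-26,-33],0],[[0,-26,-33],0],[[0,-25,-31],0],[[25,0,0],0],[[25,0,0],0],[[25,0,0],0],[[20,0,0],0],[[0,0,0],0],[[0,0,0],0]]' 0 30
python3 - <<'E'
from h import *
s=manip.read_state(); print(s['clock'],s['eef_pos'],s['joints'].round(3),s['wrist_force'])
M=Rc(s['eef_rot']);print(M.round(3))
c=manip.camera('wrist'); P,_=pts(c); l=near(P,[549,24],45,68,82)
if len(l): print(enc(l))
save(c,'w1.png')
# plate, refined: white pixels in top and side
for n in ['top','side']:
    c=manip.camera(n); P,uv=pts(c)
    hsv=cv2.cvtColor(c['pixels'],cv2.COLOR_RGB2HSV)[uv[:,1],uv[:,0]]
    k=(np.hypot(*(P[:,:2]-[446,-219]).T)<85)&(abs(P[:,2]-37)<5)&(hsv[:,1]<60)&(hsv[:,2]>130)
    q=P[k]; print(n,cv2.minAreaRect(q[:,:2].astype(np.float32)),q.mean(0),len(q))
E
```

```text
clock: 2.35
eef_pos: [458.4, -112.8, 224.5]
eef_rot: [2.424, 1.57, -0.404]
wrist_force: [0.4, -1.0, -0.3]
finger_gap: 94.3
clock: 3.6
eef_pos: [549.9, 23.8, 130.2]
eef_rot: [2.824, 1.57, -0.004]
wrist_force: [0.3, -0.4, 0.3]
finger_gap: 94.0
3.6 [549.87181388  23.76823835 130.1711973 ] [-0.023  0.395  1.624  0.     1.122  1.234] [ 0.27536986 -0.39228939  0.3317184 ]
[[ 0.001  0.309 -0.951]
 [-0.    -0.951 -0.309]
 [-1.     0.    -0.001]]
(array([550.3,  23.8]), 25.0, 3514, np.float64(74.6))
top ((447.3403015136719, -219.45538330078125), (112.88834381103516, 110.8883285522461), 20.618757247924805) [ 445.86154091 -219.55519759   36.38338417] 1687
side ((454.0445861816406, -215.401611328125), (132.17176818847656, 114.73831939697266), 18.107112884521484) [ 443.73851617 -213.10100775   37.91414644] 573
```

```bash
python3 -m handwheel '[[[20,0,0],0],[[20,0,0],0],[[20,0,0],0],[[20,0,0],0],[[12,0,0],0],[[8,0,0],0],[[0,0,0],0],[[0,0,0],0],[[0,0,0],0],[[0,0,0],0]]' 0 30
python3 -m handwheel '[[[0,0,0],0],[[0,0,0],0],[[0,0,0],0],[[0,0,0],0],[[0,0,0],0],[[0,0,0],0],[[0,0,0],0],[[0,0,0],0],[[0,0,0],0],[[0,0,0],0]]' 255 35
```

```text
clock: 5.0
eef_pos: [549.6, 23.8, 29.5]
eef_rot: [2.804, 1.57, -0.024]
wrist_force: [-0.2, -0.4, -0.1]
finger_gap: 93.8
clock: 6.25
eef_pos: [549.5, 23.8, 29.3]
eef_rot: [2.435, 1.571, -0.393]
wrist_force: [0.5, -0.0, 0.0]
finger_gap: 55.1
```

```bash
python3 -m handwheel '[[[-10,0,0],0],[[-20,0,0],0],[[-25,0,0],0],[[-25,0,0],0],[[0,15,13],0],[[0,27,23],0],[[0,27,23],0],[[0,27,23],0],[[0,14,13],0],[[0,0,0],0]]'
python3 - <<'E'
from h import *
s=manip.read_state(); print(s['eef_pos'],s['wrist_force'],s['finger_gap'])
c=manip.camera('wrist'); P,uv=pts(c); save(c,'w2.png')
hsv=cv2.cvtColor(c['pixels'],cv2.COLOR_RGB2HSV)[uv[:,1],uv[:,0]]
k=(np.hypot(*(P[:,:2]-[446,-219]).T)<85)&(abs(P[:,2]-36)<4)&(hsv[:,1]<60)&(hsv[:,2]>130)
q=P[k]; print(len(q)); 
if len(q): print(cv2.minAreaRect(q[:,:2].astype(np.float32)),q.mean(0))
E
```

```text
clock: 7.5
eef_pos: [492.4, -111.1, 108.9]
eef_rot: [-0.666, 1.57, 2.788]
wrist_force: [0.4, -0.5, -2.3]
finger_gap: 55.5
[ 492.42010911 -111.06673197  108.88788642] [ 0.38183618 -0.48163889 -2.30020032] 55.518378480266264
4441
((447.9445495605469, -224.1997833251953), (130.901123046875, 90.79653930664062), 7.11167573928833) [ 483.97915917 -221.55226486   35.49891798]
```

View pics/w2.png

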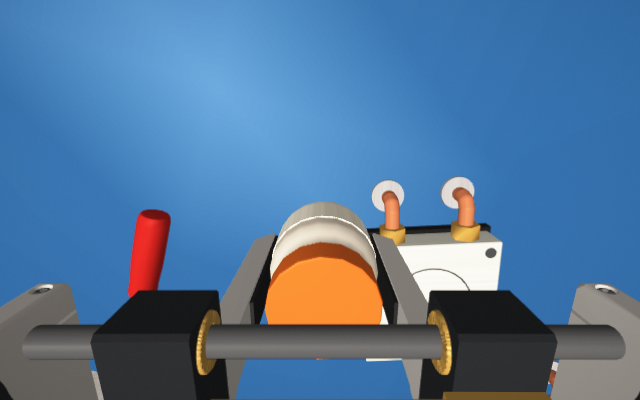

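The jar sits upright in the jaws at pixel (325,280). The plate, with its pipes at (390,195) and (460,190), is to the right, as expected. Moving over it.

```bash
python3 -m handwheel '[[[0,12,10],0],[[0,22,19],0],[[0,22,19],0],[[0,21,18],0],[[0,12,11],0],[[0,0,0],0],[[12,0,0],0],[[12,0,0],0],[[10,0,0],0],[[0,0,0],0]]'
python3 - <<'E'
from h import *
s=manip.read_state(); print(s['eef_pos'],s['wrist_force'],s['finger_gap'])
for n in ['top','side','wrist']:
    c=manip.camera(n); P,uv=pts(c); l=near(P,s['eef_pos'][:2],40,108,125)
    print(n,enc(l) if len(l) else 0)
    if n=='wrist': save(c,'w3.png')
    else: save(c,n+'3.png',(310,160,450,260),5)
E
```

```text
clock: 8.8
eef_pos: [447.0, -218.2, 74.2]
eef_rot: [-0.847, 1.569, 2.609]
wrist_force: [0.1, -0.5, -2.6]
finger_gap: 55.7
[ 446.99052475 -218.15044503   74.21515328] [ 0.09721324 -0.5004105  -2.58807453] 55.67443224523285
top 0
side (array([ 441.8, -201.5]), 22.8, 33, np.float64(114.8))
wrist (array([ 456.1, -215.2]), 38.7, 9536, np.float64(120.5))
```

View pics/side3.png

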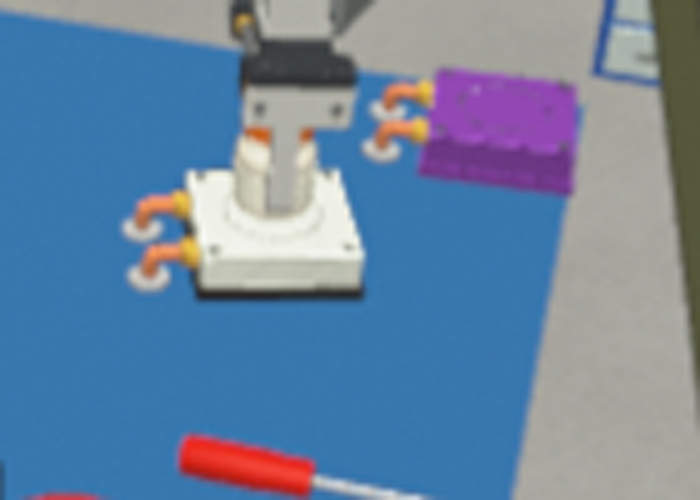

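The side view shows the jar hanging upright over the dark circle, at (275,200) in the crop. Lowering the last 9 mm gently.

```bash
python3 -m handwheel '[[[2,1,1],0],[[2,0,0],0],[[1.5,0,0],0],[[1,0,0],0],[[0.7,0,0],0],[[0.4,0,0],0],[[0.3,0,0],0],[[0.2,0,0],0],[[0,0,0],0],[[0,0,0],0]]'
```

```text
clock: 10.2
eef_pos: [446.7, -219.8, 67.2]
eef_rot: [2.715, 1.571, -0.112]
wrist_force: [0.5, -0.8, -2.9]
finger_gap: 55.7
```

```bash
python3 -m handwheel '[[[0.4,0,0],0],[[0.4,0,0],0],[[0.4,0,0],0],[[0.3,0,0],0],[[0.3,0,0],0],[[0.2,0,0],0],[[0.2,0,0],0],[[0,0,0],0],[[0,0,0],0],[[0,0,0],0]]'
```

```text
clock: 11.45
eef_pos: [446.7, -219.8, 65.2]
eef_rot: [2.47, 1.571, -0.358]
wrist_force: [-2.7, 2.2, 5.9]
finger_gap: 55.6
```

Contact made, with force going from -2.9 N to +5.9 N. Releasing.

```bash
python3 -m handwheel '[[[0,0,0],0],[[0,0,0],0],[[0,0,0],0],[[0,0,0],0],[[0,0,0],0],[[0,0,0],0],[[0,0,0],0],[[0,0,0],0],[[-8,0,0],0],[[-15,0,0],0]]' 0
python3 -m handwheel '[[[-25,0,0],0],[[-30,0,0],0],[[-30,0,0],0],[[-30,0,0],0],[[-20,0,0],0],[[0,0,0],0],[[0,-20,-10],0],[[0,-40,-20],0],[[0,-40,-20],0],[[0,-40,-20],0]]'
python3 - <<'E'
from h import *
s=manip.read_state(); print(s['eef_pos'],s['joints'].round(3)); print(Rc(s['eef_rot']).round(4))
for n in ['top','side']:
    c=manip.camera(n); P,uv=pts(c); l=near(P,[446.5,-219.5],40,105,118)
    print(n,enc(l) if len(l) else 0)
    print(' hand',enc(near(P,[495,227],25,150,170)),enc(near(P,[454,223],60,104,114)))
    save(c,n+'4.png',(310,160,450,260),5)
E
```

```text
clock: 12.7
eef_pos: [446.6, -219.8, 88.6]
eef_rot: [-0.852, 1.57, 2.603]
wrist_force: [-0.5, 0.1, 0.3]
finger_gap: 94.4
clock: 13.95
eef_pos: [469.7, -63.7, 222.3]
eef_rot: [-0.569, 1.57, 2.886]
wrist_force: [0.5, 0.2, 0.5]
finger_gap: 94.2
[469.70685965 -63.66615057 222.3343814 ] [-0.212  0.132  1.73   0.     1.281  1.045]
[[-9.000e-04  3.084e-01 -9.513e-01]
 [ 2.000e-04 -9.513e-01 -3.084e-01]
 [-1.000e+00 -5.000e-04  7.000e-04]]
top (array([ 446.1, -219.6]), 25.4, 320, np.float64(111.2))
 hand (array([495.8, 226.5]), 8.8, 49, np.float64(161.0)) (array([454.4, 222.6]), 47.8, 572, np.float64(108.7))
side (array([ 445.8, -220.2]), 27.0, 112, np.float64(112.6))
 hand (array([494.3, 228.4]), 8.6, 54, np.float64(160.8)) (array([453.4, 223.5]), 47.9, 520, np.float64(109.9))
```

View pics/top4.png

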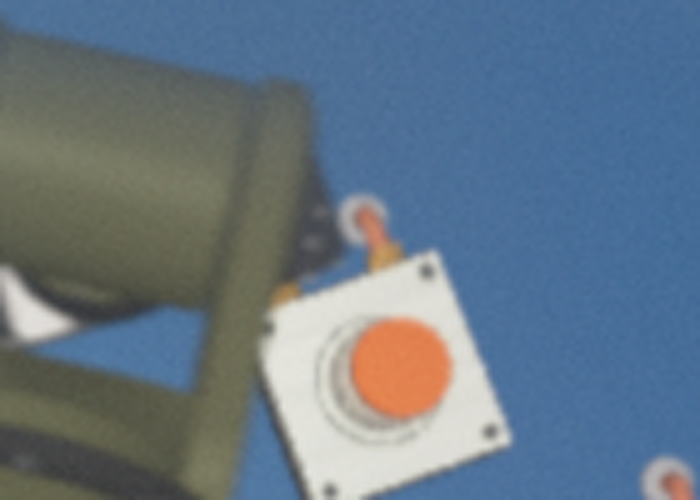

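The jar stands centred on the plate: lid at (405,368) in the crop, which measures (446,-220) with its top at 111 mm. Next is the valve handle.

The pipe axis is at about 37° and the handle at about 5.5°, so the wheel starts near 5.7 rad. The stop should put the handle at about 37°.

```bash
python3 -m handwheel '[[[0,-18,-7],0],[[0,-35,-15],0],[[0,-36,-15],0],[[0,-36,-15],0],[[0,-36,-15],0],[[0,-36,-16],0],[[0,-36,-16],0],[[0,-35,-15],0],[[0,0,0],0],[[0,0,0],0]]'
python3 - <<'E'
from h import *
s=manip.read_state(); print(s['eef_pos'])
c=manip.camera('wrist'); P,uv=pts(c); print(enc(near(P,[495,227],22,156,168)),enc(near(P,[454,223],60,104,114)))
save(c,'w5.png')
E
```

```text
clock: 15.3
eef_pos: [495.7, 224.1, 222.4]
eef_rot: [0.271, 1.57, -2.557]
wrist_force: [0.0, 0.3, -0.6]
finger_gap: 94.0
[495.73924163 224.09939389 222.43256192]
(array([496.9, 227.8]), 8.8, 404, np.float64(161.7)) (array([456.3, 224.1]), 48.7, 3677, np.float64(108.3))
```

View pics/w5.png

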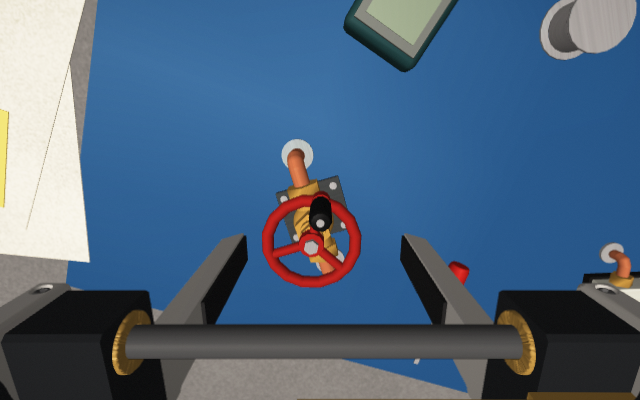

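The wrist view shows the handle at (320,212), between the open jaws, with the rim clear. Correcting by about 3 mm, descending and gripping.

```bash
python3 -m handwheel '[[[15,-3,-1.3],0],[[20,0,0],0],[[20,0,0],0],[[16,0,0],0],[[8,0,0],0],[[4,0,0],0],[[0,0,0],0],[[0,0,0],0],[[0,0,0],0],[[0,0,0],0]]' 0 
python3 -m handwheel '[[[0,0,0],0],[[0,0,0],0],[[0,0,0],0],[[0,0,0],0],[[0,0,0],0],[[0,0,0],0],[[0,0,0],0],[[0,0,0],0],[[0,0,0],0],[[0,0,0],0]]' 255 40
cat > w.py <<'E'
# python3 w.py: where the handle stands, and rows for a winding of n rows of step deg, tool y,z
from h import *; import sys
H=np.array([454.5,223.3])
s=manip.read_state(); M=Rc(s['eef_rot']); p=s['eef_pos']; d=p[:2]-H
a=np.arctan2(d[1],d[0]); print('t',s['clock'].round(2) if hasattr(s['clock'],'round') else s['clock'],'pos',p.round(1),'gap',round(s['finger_gap'],1),'ang',np.degrees(a).round(1),'r',np.hypot(*d).round(1),'F tool',(M.T@s['wrist_force']).round(1), 'j6',s['joints'][5].round(2))
if len(sys.argv)>2:
    st,n=float(sys.argv[1]),int(sys.argv[2]); r=42
    g=a+np.radians(st)*np.arange(n+1); Q=H+r*np.c_[np.cos(g),np.sin(g)]; Q[0]=p[:2]; D=np.diff(Q,axis=0)
    print([[float(x) for x in v] for v in np.c_[D,0*D[:,0]]@M[:,1:].round(4)] if 0 else (np.c_[D,0*D[:,0]]@M[:,1:]).round(1).tolist())
E
python3 w.py -18 20
```

```text
clock: 16.6
eef_pos: [496.1, 228.3, 140.1]
eef_rot: [-2.998, 1.571, 0.458]
wrist_force: [0.3, -1.2, -0.2]
finger_gap: 93.9
clock: 17.85
eef_pos: [496.2, 228.1, 140.0]
eef_rot: [2.214, 1.571, -0.614]
wrist_force: [1.7, -1.5, -0.1]
finger_gap: 17.1
t 17.85 pos [496.2 228.1 140. ] gap 17.1 ang 6.6 r 41.9 F tool [ 0.1  1.9 -1.1] j6 1.62
[[12.3, 4.5], [10.3, 8.2], [7.3, 10.9], [3.5, 12.7], [-0.5, 13.1], [-4.6, 12.3], [-8.2, 10.3], [-10.9, 7.3], [-12.7, 3.5], [-13.1, -0.5], [-12.3, -4.6], [-10.3, -8.2], [-7.3, -10.9], [-3.5, -12.7], [0.5, -13.1], [4.6, -12.3], [8.2, -10.3], [10.9, -7.3], [12.7, -3.5], [13.1, 0.5]]
```

```bash
python3 -m handwheel '[[[0,12.3,4.5],0],[[0,10.3,8.2],0],[[0,7.3,10.9],0],[[0,3.5,12.7],0],[[0,-0.5,13.1],0],[[0,-4.6,12.3],0],[[0,-8.2,10.3],0],[[0,-10.9,7.3],0],[[0,-12.7,3.5],0],[[0,0,0],0]]'
python3 w.py -18 9
```

```text
clock: 19.1
eef_pos: [415.8, 206.7, 139.9]
eef_rot: [-1.434, 1.57, 2.022]
wrist_force: [-2.1, 3.2, -0.3]
finger_gap: 17.2
t 19.1 pos [415.8 206.7 139.9] gap 17.2 ang -156.7 r 42.1 F tool [ 0.3 -3.7  1.1] j6 1.64
[[-13.1, -1.0], [-12.2, -4.9], [-10.1, -8.4], [-7.0, -11.1], [-3.2, -12.7], [0.9, -13.1], [4.9, -12.2], [8.4, -10.1], [11.1, -7.0]]
```

```bash
python3 -m handwheel '[[[0,-13.1,-1],0],[[0,-12.2,-4.9],0],[[0,-10.1,-8.4],0],[[0,-7,-11.1],0],[[0,-3.2,-12.7],0],[[0,0.9,-13.1],0],[[0,4.9,-12.2],0],[[0,8.4,-10.1],0],[[0,0,0],0],[[0,0,0],0]]'
python3 w.py -3 14
```

```text
clock: 20.35
eef_pos: [476.7, 258.6, 140.0]
eef_rot: [3.044, 1.57, 0.215]
wrist_force: [4.2, 0.6, -2.0]
finger_gap: 17.5
t 20.35 pos [476.7 258.6 140. ] gap 17.5 ang 57.8 r 41.7 F tool [ 2.   0.7 -4.2] j6 1.69
[[1.5, -1.6], [1.8, -1.3], [1.9, -1.2], [1.9, -1.1], [2.0, -1.0], [2.0, -0.9], [2.1, -0.8], [2.1, -0.7], [2.1, -0.5], [2.2, -0.4], [2.2, -0.3], [2.2, -0.2], [2.2, -0.1], [2.2, 0.0]]
```

```bash
python3 -m handwheel '[[[0,1.5,-1.6],0],[[0,1.8,-1.3],0],[[0,1.9,-1.2],0],[[0,1.9,-1.1],0],[[0,2,-1],0],[[0,2,-0.9],0],[[0,0,0],0],[[0,0,0],0],[[0,0,0],0],[[0,0,0],0]]'
python3 w.py -1.5 10
```

```text
clock: 21.6
eef_pos: [486.7, 250.0, 139.9]
eef_rot: [1.737, 1.57, -1.091]
wrist_force: [-1.5, -3.1, 1.7]
finger_gap: 17.6
t 21.6 pos [486.7 250.  139.9] gap 17.6 ang 39.6 r 41.8 F tool [-1.7  2.5  2.4] j6 1.67
[[1.0, -0.5], [1.0, -0.4], [1.0, -0.3], [1.1, -0.3], [1.1, -0.3], [1.1, -0.3], [1.1, -0.2], [1.1, -0.2], [1.1, -0.2], [1.1, -0.1]]
```

```bash
python3 -m handwheel '[[[0,1,-0.5],0],[[0,1,-0.4],0],[[0,1,-0.3],0],[[0,1.1,-0.3],0],[[0,1.1,-0.3],0],[[0,0,0],0],[[0,0,0],0],[[0,0,0],0],[[0,0,0],0],[[0,0,0],0]]'
python3 w.py -1.5 10
```

```text
clock: 22.85
eef_pos: [489.5, 246.4, 139.9]
eef_rot: [-1.089, 1.57, 2.367]
wrist_force: [-6.8, 4.7, 2.9]
finger_gap: 17.3
t 22.85 pos [489.5 246.4 139.9] gap 17.3 ang 33.4 r 41.9 F tool [-2.9 -6.5  5. ] j6 1.66
[[1.0, -0.3], [1.1, -0.2], [1.1, -0.2], [1.1, -0.2], [1.1, -0.2], [1.1, -0.1], [1.1, -0.1], [1.1, -0.1], [1.1, -0.1], [1.1, -0.0]]
```

```bash
python3 -m handwheel '[[[0,1,-0.3],0],[[0,1.1,-0.2],0],[[0,1.1,-0.2],0],[[0,0,0],0],[[0,0,0],0],[[0,0,0],0],[[0,0,0],0],[[0,0,0],0],[[0,0,0],0],[[0,0,0],0]]'
python3 w.py -1.5 10
```

```text
clock: 24.1
eef_pos: [489.8, 245.9, 139.9]
eef_rot: [-1.294, 1.565, 2.162]
wrist_force: [-17.2, 22.1, 3.5]
finger_gap: 17.5
t 24.1 pos [489.8 245.9 139.9] gap 17.5 ang 32.6 r 41.9 F tool [ -3.3 -26.4   9.5] j6 1.65
[[1.1, -0.3], [1.1, -0.2], [1.1, -0.2], [1.1, -0.2], [1.1, -0.2], [1.1, -0.1], [1.1, -0.1], [1.1, -0.1], [1.1, -0.0], [1.1, -0.0]]
```

The wheel is on its stop: 28 N tangential force with no further motion, and the handle at about 33.3° (unloaded). I'll unload it, then wind back 720°.

```bash
python3 -m handwheel '[[[0,-1.4,0.3],0],[[0,-1.4,0.3],0],[[0,0,0],0],[[0,0,0],0],[[0,0,0],0],[[0,0,0],0],[[0,0,0],0],[[0,0,0],0],[[0,0,0],0],[[0,0,0],0]]'
python3 w.py 18 20
```

```text
clock: 25.35
eef_pos: [489.6, 246.3, 139.9]
eef_rot: [-1.189, 1.569, 2.267]
wrist_force: [-8.6, 6.6, 2.7]
finger_gap: 17.3
t 25.35 pos [489.6 246.3 139.9] gap 17.3 ang 33.3 r 41.9 F tool [-2.7 -8.9  6.1] j6 1.65
[[-12.0, 5.3], [-9.7, 8.8], [-6.5, 11.4], [-2.7, 12.9], [1.4, 13.1], [5.4, 12.0], [8.8, 9.7], [11.4, 6.5], [12.9, 2.7], [13.1, -1.4], [12.0, -5.4], [9.7, -8.8], [6.5, -11.4], [2.7, -12.9], [-1.4, -13.1], [-5.4, -12.0], [-8.8, -9.7], [-11.4, -6.5], [-12.9, -2.7], [-13.1, 1.4]]
```

```bash
python3 -m handwheel '[[[0,-12,5.3],0],[[0,-9.7,8.8],0],[[0,-6.5,11.4],0],[[0,-2.7,12.9],0],[[0,1.4,13.1],0],[[0,5.4,12],0],[[0,8.8,9.7],0],[[0,11.4,6.5],0],[[0,12.9,2.7],0],[[0,0,0],0]]'
python3 w.py 18 20
```

```text
clock: 26.6
eef_pos: [414.3, 210.9, 139.9]
eef_rot: [1.111, 1.57, -1.717]
wrist_force: [-0.3, -4.1, 0.2]
finger_gap: 16.9
t 26.6 pos [414.3 210.9 139.9] gap 16.9 ang -162.8 r 42.1 F tool [-0.2  3.9  1.5] j6 1.65
[[13.0, -1.9], [11.8, -5.8], [9.4, -9.2], [6.1, -11.6], [2.2, -12.9], [-1.9, -13.0], [-5.8, -11.8], [-9.2, -9.4], [-11.6, -6.1], [-12.9, -2.2], [-13.0, 1.9], [-11.8, 5.8], [-9.4, 9.2], [-6.1, 11.6], [-2.2, 12.9], [1.9, 13.0], [5.8, 11.8], [9.2, 9.4], [11.6, 6.1], [12.9, 2.2]]
```

```bash
python3 -m handwheel '[[[0,13,-1.9],0],[[0,11.8,-5.8],0],[[0,9.4,-9.2],0],[[0,6.1,-11.6],0],[[0,2.2,-12.9],0],[[0,-1.9,-13],0],[[0,-5.8,-11.8],0],[[0,-9.2,-9.4],0],[[0,-11.6,-6.1],0],[[0,0,0],0]]'
python3 w.py 18 20
```

```text
clock: 27.85
eef_pos: [496.5, 224.4, 139.9]
eef_rot: [-1.906, 1.57, 1.55]
wrist_force: [-0.8, 3.5, -0.1]
finger_gap: 17.5
t 27.85 pos [496.5 224.4 139.9] gap 17.5 ang 1.5 r 42.0 F tool [ 0.1 -3.5 -0.3] j6 1.61
[[-13.0, -1.7], [-12.9, 2.4], [-11.6, 6.3], [-9.0, 9.5], [-5.7, 11.9], [-1.7, 13.0], [2.4, 12.9], [6.3, 11.6], [9.5, 9.0], [11.9, 5.7], [13.0, 1.7], [12.9, -2.4], [11.6, -6.3], [9.0, -9.5], [5.7, -11.9], [1.7, -13.0], [-2.4, -12.9], [-6.3, -11.6], [-9.5, -9.0], [-11.9, -5.7]]
```

```bash
python3 -m handwheel '[[[0,-13,-1.7],0],[[0,-12.9,2.4],0],[[0,-11.6,6.3],0],[[0,-9,9.5],0],[[0,-5.7,11.9],0],[[0,-1.7,13],0],[[0,2.4,12.9],0],[[0,6.3,11.6],0],[[0,9.5,9],0],[[0,0,0],0]]'
python3 w.py 18 20
```

```text
clock: 29.1
eef_pos: [413.9, 233.7, 140.0]
eef_rot: [0.667, 1.57, -2.161]
wrist_force: [-2.7, -3.1, 0.4]
finger_gap: 17.6
t 29.1 pos [413.9 233.7 140. ] gap 17.6 ang 165.7 r 41.9 F tool [-0.4  2.1  3.6] j6 1.69
[[12.0, 5.3], [13.1, 1.2], [12.8, -2.9], [11.3, -6.7], [8.7, -9.9], [5.2, -12.1], [1.2, -13.1], [-2.9, -12.8], [-6.7, -11.3], [-9.9, -8.7], [-12.1, -5.2], [-13.1, -1.2], [-12.8, 2.9], [-11.3, 6.7], [-8.7, 9.9], [-5.2, 12.1], [-1.2, 13.1], [2.9, 12.8], [6.7, 11.3], [9.9, 8.7]]
```

```bash
python3 -m handwheel '[[[0,12,5.3],0],[[0,13.1,1.2],0],[[0,12.8,-2.9],0],[[0,11.3,-6.7],0],[[0,8.7,-9.9],0],[[0,5.2,-12.1],0],[[0,1.2,-13.1],0],[[0,-2.9,-12.8],0],[[0,-6.7,-11.3],0],[[0,0,0],0]]'
python3 w.py 8 10
```

```text
clock: 30.35
eef_pos: [491.0, 202.2, 140.0]
eef_rot: [-2.587, 1.57, 0.869]
wrist_force: [1.6, 2.7, 0.0]
finger_gap: 17.3
t 30.35 pos [491.  202.2 140. ] gap 17.3 ang -30.1 r 42.1 F tool [-0.  -2.1 -2.4] j6 1.58
[[-4.3, -4.0], [-4.7, -3.5], [-5.2, -2.8], [-5.5, -2.0], [-5.7, -1.2], [-5.8, -0.4], [-5.8, 0.4], [-5.7, 1.2], [-5.5, 2.0], [-5.2, 2.7]]
```

```bash
python3 -m handwheel '[[[0,-4.3,-4],0],[[0,-4.7,-3.5],0],[[0,-5.2,-2.8],0],[[0,-5.5,-2],0],[[0,-5.7,-1.2],0],[[0,-5.8,-0.4],0],[[0,-5.8,0.4],0],[[0,0,0],0],[[0,0,0],0],[[0,0,0],0]]'
python3 w.py 2.5 4
```

```text
clock: 31.6
eef_pos: [492.0, 241.4, 140.0]
eef_rot: [-2.306, 1.569, 1.15]
wrist_force: [3.3, 3.7, -2.5]
finger_gap: 17.8
t 31.6 pos [492.  241.4 140. ] gap 17.8 ang 25.7 r 41.7 F tool [ 2.5 -2.5 -4.2] j6 1.65
[[-1.9, -0.0], [-1.8, 0.4], [-1.8, 0.4], [-1.8, 0.5]]
```

```bash
python3 -m handwheel '[[[0,-1.9,0],0],[[0,-1.8,0.4],0],[[0,-1.8,0.4],0],[[0,-0.1,0],0],[[0,0,0],0],[[0,0,0],0],[[0,0,0],0],[[0,0,0],0],[[0,0,0],0],[[0,0,0],0]]'
python3 w.py 2.5 1
python3 - <<'E'
from h import *
for n in ['top','side']:
    c=manip.camera(n); P,uv=pts(c); l=near(P,[446.5,-219.5],40,105,118); print(n,enc(l) if len(l) else 0)
    for t in ['multimeter','solder_reel','solvent_bottle','screwdriver']:
        d=manip.cut_out(t,n)
        if d: print(t,np.median(pts(c,d[0]['region'])[0],0).round())
    if n=='side': save(c,'side9.png',(200,140,420,330),3.2)
E
```

```text
clock: 32.85
eef_pos: [489.6, 245.8, 140.0]
eef_rot: [-3.14, 1.57, 0.315]
wrist_force: [4.9, -0.5, -0.8]
finger_gap: 17.8
t 32.85 pos [489.6 245.8 140. ] gap 17.8 ang 32.7 r 41.7 F tool [ 0.8  2.  -4.5] j6 1.66
[[-1.8, 0.2]]
top (array([ 446.6, -219.6]), 25.0, 316, np.float64(111.3))
multimeter [724. 191.  37.]
solder_reel [726.  23.  43.]
solvent_bottle [ 733. -210.   85.]
screwdriver [394.  22.  22.]
side (array([ 446.1, -219.4]), 26.5, 114, np.float64(112.6))
solder_reel [727.  34.  43.]
solvent_bottle [ 744. -194.   69.]
screwdriver [401.  30.  22.]
```

View pics/side9.png

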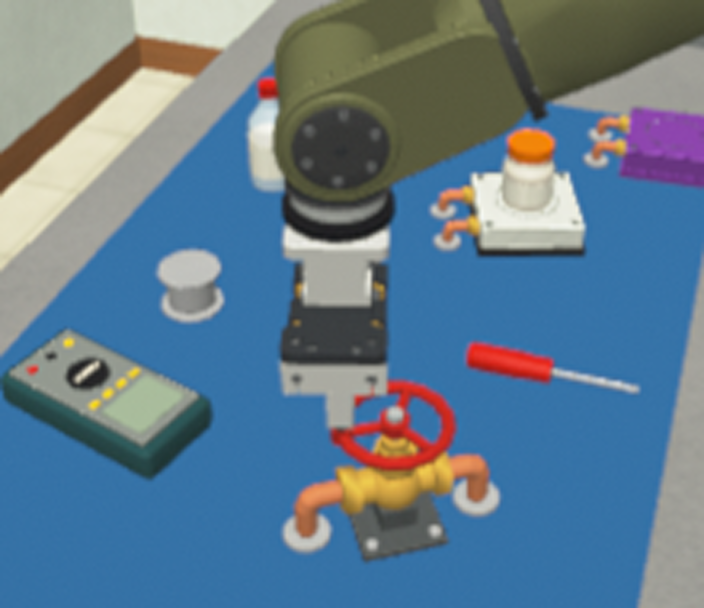

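```bash
python3 -m handwheel '[[[0,-0.5,0.1],0],[[0,0,0],0],[[0,0,0],0],[[0,0,0],0],[[0,0,0],0],[[0,0,0],0],[[0,0,0],0],[[0,0,0],0],[[0,0,0],0],[[0,0,0],0]]'
python3 w.py; python3 -c "
from cell import manip; print(manip.sign_off())"
```

```text
clock: 34.6
eef_pos: [489.3, 246.2, 140.0]
eef_rot: [3.03, 1.57, 0.202]
wrist_force: [5.1, -0.5, -1.3]
finger_gap: 17.1
t 34.6 pos [489.3 246.2 140. ] gap 17.1 ang 33.3 r 41.7 F tool [ 1.3  2.1 -4.7] j6 1.66
the job is handed in; nothing more can be done
None
```

The job is done and handed in at 34.6 s of the 72 s allowed.

- **Jar:** I set it down with light contact (about 9 N) and let go. The last check found it upright with its lid centre at (446.4, -219.5) mm. The plate centre measured about (446.3, -219.5), and the lid height was right for the plate (111–113 mm).
- **Valve:** I closed the wheel about 333° to a firm stop, where it held against roughly 28 N with the handle at about 33.3°. I then backed it off 720°, tracking the angle at each step, and it ended at 33.3°. The gripper still holds the handle (gap about 17 mm).
- **Other items:** The top camera showed the multimeter, reel, bottle and screwdriver unmoved to within about 3 mm, including the screwdriver, whose reading shifted 3 mm.

**What disagreed or was missed:**
- The stop angle I first estimated from the pipes was about 37°, against the 33.3° I felt. I put that down to a rough pipe fit and used the felt stop. The exact unloaded stop angle is uncertain by about 0.5°.
- The side camera's readings of the bottle and screwdriver shifted 6–7 mm. The arm was partly blocking its view of the bottle.
- The network did not find the multimeter in the last side picture, although it is plainly visible there.

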